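# Scrape the stone chips off the stall's sorting board

### The job

Pick up the scraper with the red grip and use it to sweep both dark stone chips off the white sorting board into the green catch tray at its end; move the chips with the scraper only, never with the fingers. Then leave the scraper standing upright on the swept white board and let go of it.

Things in the scene. Friction and masses are not known exactly. Their poses are not given: they have to be found in the camera images.
- scraper: Hand scraper standing on the counter, left or right of the board. Black foot 140 (x) x 36 (y) x 24 (z) mm; its long y faces push. On it a red upright grip 100 (x) x 24 (y) mm, from 24 to 70 mm height, to be pinched across its 24 mm (along y). Same either way round. Origin: centre of the underside, z up. 0.2 to 0.33 kg. The dark iron weight with a loop handle on the other side is not it.
- board: Sorting board, fixed. White level top 200 (x) x 240 (y) mm, 30 mm above the counter, no rims. At its +y end (y = 120 mm) it drops into a green open tray of the same width that reaches to y = 215 mm: floor 4 mm, outer walls (5 mm thick, three sides) 45 mm above the counter. Origin: centre of the white part, at counter level; +y towards the tray, z up.
- chip_a: Loose dark grey stone chip, about 27 x 23 mm and 16 mm thick, 20 g, lying flat on the white board on its -x half. Origin: the chip's centre.
- chip_b: Loose dark grey stone chip like the other, about 27 x 23 mm and 16 mm thick, 20 g, lying flat on the white board on its +x half. Origin: the chip's centre.

How it is judged (in metres and radians):
On the way, in this order (a step that is already met when the one before it is completed fails the run):
1. the held scraper is down on the white board while both chips are still out of the tray (x of scraper in the frame of board between -0.105 and 0.105 m and y of scraper in the frame of board between -0.13 and 0.13 m and z of scraper in the frame of board below 0.045 m and contact force between the fingers and scraper above 1 N and y of each of chip_a, chip_b in the frame of board below 0.12 m), for 0.1 s.
2. both chips are in the catch tray, the scraper still in hand (x of chip_a in the frame of board between -0.1 and 0.1 m and y of chip_a in the frame of board between 0.115 and 0.22 m and z of each of chip_a, chip_b in the frame of board below 0.032 m and x of chip_b in the frame of board between -0.1 and 0.1 m and y of chip_b in the frame of board between 0.115 and 0.22 m and contact force between the fingers and scraper above 1 N), for 0.1 s.
At the end, for the whole second after the job is handed in: Both chips lie at rest in the catch tray (centres beyond the edge of the white board, inside the tray's outline and at most 32 mm above the counter), and the scraper stands released and still on the white board, its centre over the board, upright within 10 degrees (x of chip_a in the frame of board between -0.1 and 0.1 m and y of chip_a in the frame of board between 0.115 and 0.22 m and z of each of chip_a, chip_b in the frame of board below 0.032 m and x of chip_b in the frame of board between -0.1 and 0.1 m and y of chip_b in the frame of board between 0.115 and 0.22 m and x of scraper in the frame of board between -0.105 and 0.105 m and y of scraper in the frame of board between -0.13 and 0.13 m and z of scraper in the frame of board between 0.02 and 0.04 m and angle between scraper's own z axis and vertical below 0.17 rad and linear speed of each of scraper, chip_a, chip_b below 0.02 m/s and contact force between the fingers and scraper below 0.1 N); the robot touches nothing.
It fails at once if the fingers touch a chip (contact force between the fingers and chip_a above 0.5 N or contact force between the fingers and chip_b above 0.5 N).
It also fails if it takes over 50 s, if anything falls off the work surface, if the arm or the gripper's body presses on something with over 40 N, if the wrist force passes 120 N, or if a joint passes its speed limit or range.

### The arm

A 7-joint arm with a two-finger parallel gripper is mounted at the origin on the work surface. World frame = base frame: x ahead of the robot, y to its left, z up, the work surface at z = 0. Lengths are in mm, angles in rad, forces in N, time in s.
With the tool pointing down it reaches from about 400 to 875 mm from the base axis. Payload 4.4 kg.
Tool frame: the origin (TCP) lies midway between the tips of the shut fingers; the grasp point (between the pads) lies 19 mm behind it; z points along the fingers, y is the line along which they close (so a half turn about z gives the same grasp; the last joint's range is limited). The gripper opens to 85 mm and grips with 20 to 120 N. Pads are 22 mm wide; open, the fingers measure 114 mm over their backs; the gripper's body (76 mm by 85 mm) begins 54 mm behind the grasp point. The pads swing forward as they close: fully open they stand 13 mm farther back than shut.
Start: joints at [1.065, 0.628, 0.038, 1.517, -0.027, 0.996, -0.02], TCP at [276.771, -588.146, 231.313] pointing down, gripper open.
Joint ranges: [-3.06, 3.06], [-0.37, 2.12], [-1.25, 1.32], [0.18, 2.47], [-1.1, 4.24], [0.23, 1.98], [-2.94, 2.94]. Speed limits (rad/s): [2.57, 2.57, 3.14, 3.14, 3.14, 3.14, 3.14].

### API

Orientations are given as [roll, pitch, yaw] about the fixed x, y, z axes, in that order (R = Rz(yaw) Ry(pitch) Rx(roll)).
In Python, from cell import ctrl, get_image, get_calibration gives the robot as it stands.
- The arm moves only by the shell command python3 -m creep 'ROWS'. ROWS is JSON, a list of rows, each an object of numbers: "dx", "dy", "dz": the shift along the world's x, y, z normalised to -1 to 1, where 1 is 0.4 m; "rx", "ry", "rz": the turn, a rotation vector about the world's x, y, z normalised to -1 to 1, where 1 is 2 pi rad; "grip": the closure, from -1 (fully open) to 1 (shut). A call has exactly 5 rows; each row is the pose to reach, as a shift and turn from the pose commanded when the call began, turning the shorter way round; what a row does not reach only later rows make up. A row lasts 1/8 s, in which the tool goes at most 62.5 mm and 10.7 degrees, less where a joint would pass 70% of its speed; a pose out of reach is approached as far as the arm can. A call with a number of a shift or a turn outside -1 to 1 is refused whole. A call with a gripper value outside its range is refused whole. The fingers move at their own pace and stop on an object; the grip force is fixed at half the most. Time passes only in rows, so rows that repeat a pose let the fingers close, or fill a call up. It gives the time, the measured TCP pose, the force, the opening and the grip force at its end, in the units of the state.
- ctrl.read_state(): the state, without advancing time (a new reading comes with each control period).
- get_image(name): name is "scene" or "top" or "wrist"; returns the picture (480x640x3 uint8, red, green, blue); there is no depth.
- get_calibration(name): a dict with "mtx" (3x3 intrinsics, pixels), "world_from_camera" (4x4, takes a point from camera to world coordinates). Camera axes: x right, y down, z forward; pixel columns grow to the right and rows downward; lengths in mm; the calibration is good to about 2 mm. A picture is of the moment at which its call begins: read the wrist's pose just before it. get_calibration takes no time and is no camera call; for the wrist camera it gives the pose at the moment of the call.
- ctrl.finish_job(): hands the job in; it is judged then, once.
The state is a dict: "clock": time; "qpos": joint angles; "qd": joint speeds; "tau": joint torques, N m; "eef_pos": TCP position; "tool_rot": TCP orientation; "force": force on the tool from outside, world axes, zero at the start; "torque": the same for the moment, N m; "width": finger opening in mm; "gripper_force": force on a finger pad.
Only numpy, scipy, OpenCV 4.12 (cv2) and the standard library are available. Lean on these libraries where they do the work, as an engineer would, in place of code of your own. Each camera call takes 0.05 s, during which the arm holds its last target. There are 200 camera calls.

## Working session

There is one attempt and no reset: what is moved stays moved. The work goes in short steps, Python scripts to look and compute and a shell command to move; the robot and the scene stay as the last step left them, time stands still between calls to the robot, and variables do not carry over. Pictures are saved under pics/ and viewed, at most 10 in all, crops included, and the job is handed in when it is done.

```bash
mkdir -p pics; python3 - <<'E'
from cell import ctrl,get_image,get_calibration
import cv2,numpy as np
for n in("scene","top"):
    im=get_image(n);cv2.imwrite(f"pics/{n}0.png",im[:,:,::-1]);c=get_calibration(n);print(n,np.round(c["mtx"],1).tolist(),np.round(c["world_from_camera"],3).tolist())
s=ctrl.read_state();print(s["clock"],s["eef_pos"],s["tool_rot"],s["width"])
E
```

```text
scene [[455.6, 0.0, 325.1], [0.0, 455.6, 242.4], [0.0, 0.0, 1.0]] [[0.288, 0.785, -0.548, 994.689], [0.958, -0.234, 0.167, -121.552], [0.003, -0.573, -0.819, 752.108], [0.0, 0.0, 0.0, 1.0]]
top [[546.9, 0.0, 310.2], [0.0, 546.9, 242.8], [0.0, 0.0, 1.0]] [[-0.1, -0.974, 0.205, 311.769], [-0.995, 0.099, -0.015, 24.921], [-0.006, -0.206, -0.979, 1241.597], [0.0, 0.0, 0.0, 1.0]]
0.1 [ 276.54142451 -587.62361192  230.47883096] [-3.13987042e+00  3.05332104e-06  4.39850170e-01] 85.30765071295495
```

View pics/top0.png

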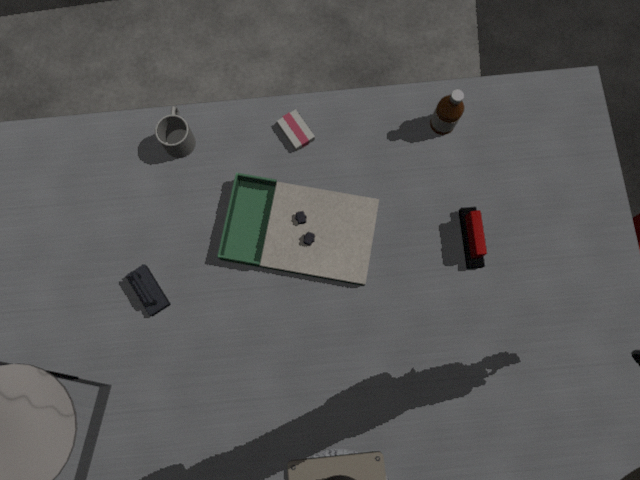

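View pics/scene0.png

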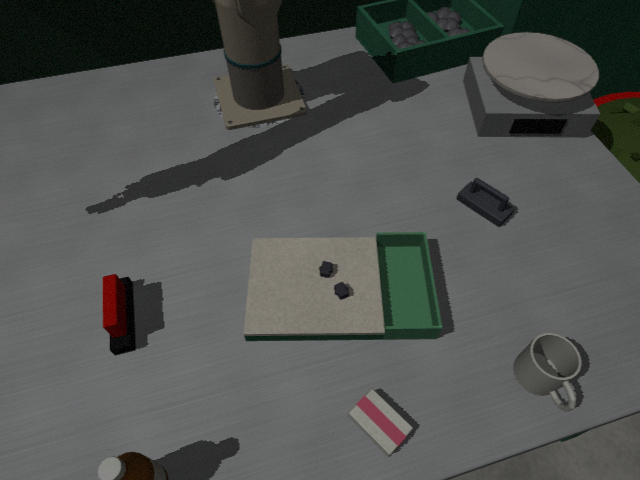

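The top view shows the red-gripped scraper near px (473,238), the board with corners near (276,182), (379,197), (363,283) and (260,265), and the chips at (300,218) and (308,239). The tray is on the left. The scene view agrees.

```bash
cat > h.py <<'E'
import cv2,numpy as np
def ray(c,uv,z):
    M=np.array(c["world_from_camera"]);uv=np.atleast_2d(uv).astype(float)
    d=np.c_[uv,np.ones(len(uv))]@np.linalg.inv(c["mtx"]).T@M[:3,:3].T
    o=M[:3,3];return (o+d*((z-o[2])/d[:,2])[:,None])[:,:2]
def blobs(m,amin=30):
    cs,_=cv2.findContours(m.astype(np.uint8),cv2.RETR_EXTERNAL,cv2.CHAIN_APPROX_NONE)
    return sorted([c[:,0] for c in cs if cv2.contourArea(c)>amin],key=lambda c:-cv2.contourArea(c.reshape(-1,1,2)))
def rect(p):
    (c,s,a)=cv2.minAreaRect(p.astype(np.float32));
    if s[0]<s[1]: s=s[::-1];a+=90
    return np.round(c,1),np.round(s,1),round((a+90)%180-90,2)
E
python3 - <<'E'
from h import *
from cell import get_calibration
for n in("top","scene"):
    im=cv2.imread(f"pics/{n}0.png").astype(int);c=get_calibration(n);b,g,r=im[...,0],im[...,1],im[...,2]
    red=(r>90)&(g<50)&(b<60)
    for q in blobs(red)[:3]: print(n,"red",q.mean(0),rect(ray(c,q,70)), rect(ray(c,q,47)))
    bright=(r>190)&(g<50)
    for q in blobs(bright,20)[:2]: print(n,"bright",rect(ray(c,q,70)))
    ys,xs=np.where(red); print(np.percentile(r[red],[5,25,50,75,95]))
    w=(r-b>8)&(r>100)&(abs(r-g)<30)
    for q in blobs(w,1500)[:2]:
        print(n,"white",q.mean(0),rect(ray(c,q,30)))
        bx=cv2.fillPoly(np.zeros(r.shape,np.uint8),[cv2.convexHull(q.reshape(-1,1,2))],1)
        for k in blobs((bx>0)&(r<85),20): print("  dark",k.mean(0),rect(ray(c,k,38)))
    gr=(g>r*1.4)&(g>45)&(g>b*1.1)
    for q in blobs(gr,500)[:3]: print(n,"green",q.mean(0),rect(ray(c,q,45)))
    blk=(r<14)&(g<14)&(b<14)
    for q in blobs(blk,60)[:4]: print(n,"blk",q.mean(0),rect(ray(c,q,24)))
E
```

```text
top red [478.45 232.42] (array([ 544.8, -362.2]), array([96.2, 19.9]), -1.31) (array([ 549.4, -369.8]), array([98.1, 20.3]), -1.31)
[ 99. 112. 115. 118. 121.]
top white [320.0596206  232.45257453] (array([590.3, -17.7]), array([239. , 199.2]), 74.01)
  dark [306.47619048 239.26190476] (array([575.2,  14.3]), array([33.8, 30. ]), 84.19)
  dark [298.68292683 218.3902439 ] (array([624.6,  27.1]), array([33.1, 29. ]), -81.37)
top white [338.92982456 468.05701754] (array([87.6, -1. ]), array([199.5,  51. ]), 84.34)
  dark [335.5        477.84615385] (array([68.1,  4.4]), array([80.4,  7.7]), 84.34)
top green [245.92567568 212.94932432] (array([634.9, 143.8]), array([199.1,  94.2]), -16.01)
top blk [465.17482517 239.13986014] (array([ 541.4, -348.5]), array([135.6,  19.9]), -1.04)
scene red [108.81818182 300.24793388] (array([ 546.2, -363.3]), array([98. , 19.6]), -1.13) (array([ 531.1, -371.4]), array([101.3,  20.3]), -1.13)
scene red [616.29292929  96.88888889] (array([333.7, 795.8]), array([128.3,  27.5]), -88.51) (array([311.4, 826.8]), array([132.6,  28.4]), -88.51)
[100. 108. 110. 112. 115.]
scene white [313.7827051  286.86252772] (array([589.9, -19.1]), array([239.8, 199.2]), 74.04)
  dark [342.76923077 290.32692308] (array([624.4,  24.4]), array([32.4, 32. ]), 6.0)
  dark [327.58490566 269.1509434 ] (array([576.3,  11.1]), array([33.6, 33.6]), -32.79)
scene green [406.21472393 285.17791411] (array([644. , 138.6]), array([217.3,  98.2]), -16.65)
scene green [419.08756757  26.19675676] (array([-159.3,  517.2]), array([404.6, 261.1]), -83.17)
scene blk [536.65185185 125.54814815] (array([328.7, 610.4]), array([145. ,  49.5]), 73.47)
scene blk [124.8        322.95686275] (array([ 551. , -357.9]), array([148.6,  39.4]), -3.22)
scene blk [38.23958333  8.93229167] (array([-569.6, -553.4]), array([142.1,  56.1]), 27.21)
scene blk [180.37755102  32.7755102 ] (array([-315.9, -158.5]), array([92.1, 51.5]), -33.71)
```

```bash
R='{"dx":0.672,"dy":0.563,"dz":-0.2,"rz":-0.0734,"grip":-1}'; python3 -m creep '[{"dx":0.672,"dy":0.563,"dz":-0.2,"rz":-0.0734,"grip":-1},{"dx":0.672,"dy":0.563,"dz":-0.2,"rz":-0.0734,"grip":-1},{"dx":0.672,"dy":0.563,"dz":-0.2,"rz":-0.0734,"grip":-1},{"dx":0.672,"dy":0.563,"dz":-0.2,"rz":-0.0734,"grip":-1},{"dx":0.672,"dy":0.563,"dz":-0.2,"rz":-0.0734,"grip":-1}]'
```

```text
$[0]: bad value
```

```bash
python3 -m creep '[{"dx":0.672,"dy":0.563,"dz":-0.2,"rx":0,"ry":0,"rz":-0.0734,"grip":-1},{"dx":0.672,"dy":0.563,"dz":-0.2,"rx":0,"ry":0,"rz":-0.0734,"grip":-1},{"dx":0.672,"dy":0.563,"dz":-0.2,"rx":0,"ry":0,"rz":-0.0734,"grip":-1},{"dx":0.672,"dy":0.563,"dz":-0.2,"rx":0,"ry":0,"rz":-0.0734,"grip":-1},{"dx":0.672,"dy":0.563,"dz":-0.2,"rx":0,"ry":0,"rz":-0.0734,"grip":-1}]'
```

```text
clock: 0.72
eef_pos: [511.5, -390.9, 161.0]
tool_rot: [-3.141, 0.0, -0.021]
force: [0.7, -0.3, -0.7]
width: 85.0
gripper_force: 0.0
```

```bash
python3 -m creep '[{"dx":0.088,"dy":0.075,"dz":0,"rx":0,"ry":0,"rz":0,"grip":-1},{"dx":0.088,"dy":0.075,"dz":-0.05,"rx":0,"ry":0,"rz":0,"grip":-1},{"dx":0.088,"dy":0.075,"dz":-0.15,"rx":0,"ry":0,"rz":0,"grip":-1},{"dx":0.088,"dy":0.075,"dz":-0.25,"rx":0,"ry":0,"rz":0,"grip":-1},{"dx":0.088,"dy":0.075,"dz":-0.318,"rx":0,"ry":0,"rz":0,"grip":-1}]'
python3 - <<'E'
import cv2
from cell import get_image
cv2.imwrite("pics/s1.png",get_image("scene")[150:400,0:330,::-1].copy())
E
```

```text
clock: 1.35
eef_pos: [544.5, -361.6, 32.2]
tool_rot: [-3.14, 0.003, -0.021]
force: [0.6, -0.4, -0.1]
width: 85.7
gripper_force: 0.0
```

View pics/s1.png

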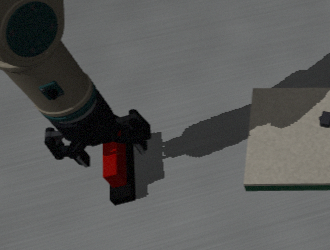

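The crop shows the gripper straddling the red grip, with the grip visible at crop px (115,160) between the fingers. Next I close the gripper.

```bash
python3 -m creep '[{"dx":0,"dy":0,"dz":0,"rx":0,"ry":0,"rz":0,"grip":1},{"dx":0,"dy":0,"dz":0,"rx":0,"ry":0,"rz":0,"grip":1},{"dx":0,"dy":0,"dz":0,"rx":0,"ry":0,"rz":0,"grip":1},{"dx":0,"dy":0,"dz":0,"rx":0,"ry":0,"rz":0,"grip":1},{"dx":0,"dy":0,"dz":0,"rx":0,"ry":0,"rz":0,"grip":1}]'
```

```text
clock: 2.02
eef_pos: [546.2, -363.1, 36.0]
tool_rot: [3.14, -0.002, -0.021]
force: [-1.0, 0.1, 7.5]
width: 23.1
gripper_force: 59.7
```

```bash
python3 -m creep '[{"dx":0,"dy":0,"dz":0.05,"rx":0,"ry":0,"rz":0,"grip":1},{"dx":0,"dy":0,"dz":0.12,"rx":0,"ry":0,"rz":0,"grip":1},{"dx":0,"dy":0,"dz":0.2,"rx":0,"ry":0,"rz":0,"grip":1},{"dx":0,"dy":0,"dz":0.2,"rx":0,"ry":0,"rz":0,"grip":1},{"dx":0,"dy":0,"dz":0.2,"rx":0,"ry":0,"rz":0,"grip":1}]'
python3 - <<'E'
import cv2
from cell import get_image
cv2.imwrite("pics/s2.png",get_image("scene")[120:400,0:330,::-1].copy())
cv2.imwrite("pics/w2.png",get_image("wrist")[:,:,::-1].copy())
E
```

```text
clock: 2.65
eef_pos: [544.9, -361.9, 114.2]
tool_rot: [-3.141, 0.001, -0.021]
force: [0.1, 0.4, -2.7]
width: 23.4
gripper_force: 59.3
```

View pics/s2.png

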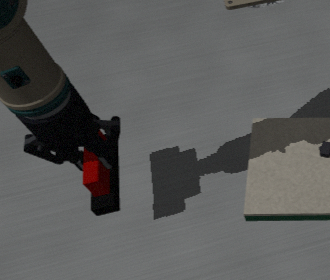

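View pics/w2.png

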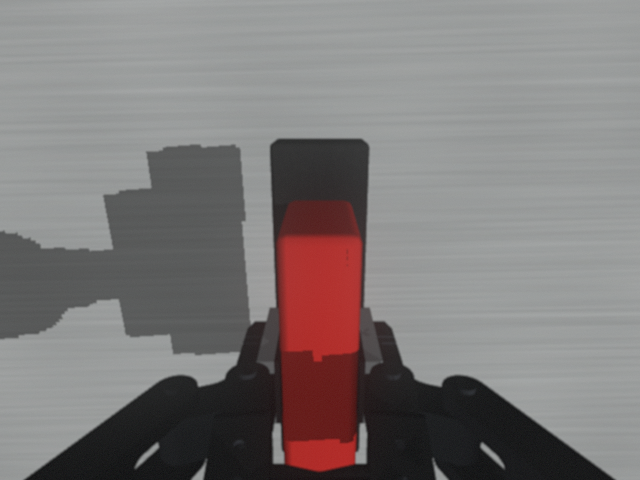

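The scraper is held square and lifted: the wrist view shows the grip at px (320,300) between the pads, with the foot parallel. Next it goes over the board, behind the chips.

```bash
python3 -m creep '[{"dx":0.017,"dy":0.15,"dz":0,"rx":0,"ry":0,"rz":-0.0205,"grip":1},{"dx":0.034,"dy":0.3,"dz":0,"rx":0,"ry":0,"rz":-0.0411,"grip":1},{"dx":0.05,"dy":0.45,"dz":0,"rx":0,"ry":0,"rz":-0.0411,"grip":1},{"dx":0.067,"dy":0.6,"dz":0,"rx":0,"ry":0,"rz":-0.0411,"grip":1},{"dx":0.084,"dy":0.75,"dz":0,"rx":0,"ry":0,"rz":-0.0411,"grip":1}]'
```

```text
clock: 3.38
eef_pos: [578.5, -60.5, 113.5]
tool_rot: [3.141, 0.002, -0.28]
force: [0.4, -0.4, -2.0]
width: 23.4
gripper_force: 59.6
```

```bash
python3 -m creep '[{"dx":0,"dy":0,"dz":0,"rx":0,"ry":0,"rz":0,"grip":1},{"dx":0,"dy":0,"dz":-0.05,"rx":0,"ry":0,"rz":0,"grip":1},{"dx":0,"dy":0,"dz":-0.1,"rx":0,"ry":0,"rz":0,"grip":1},{"dx":0,"dy":0,"dz":-0.11,"rx":0,"ry":0,"rz":0,"grip":1},{"dx":0,"dy":0,"dz":-0.11,"rx":0,"ry":0,"rz":0,"grip":1}]'
python3 - <<'E'
import cv2
from cell import get_image,ctrl
im=get_image("scene")[180:380,200:460,::-1];cv2.imwrite("pics/s3.png",cv2.resize(im,None,fx=3,fy=3))
s=ctrl.read_state();print(s["eef_pos"],s["force"])
E
```

```text
clock: 4.0
eef_pos: [578.8, -63.1, 70.3]
tool_rot: [3.141, 0.001, -0.28]
force: [0.0, 0.3, -1.9]
width: 23.3
gripper_force: 59.7
[579.26816447 -63.01231468  70.77502578] [ 0.31999553  0.44869129 -1.99204931]
```

View pics/s3.png

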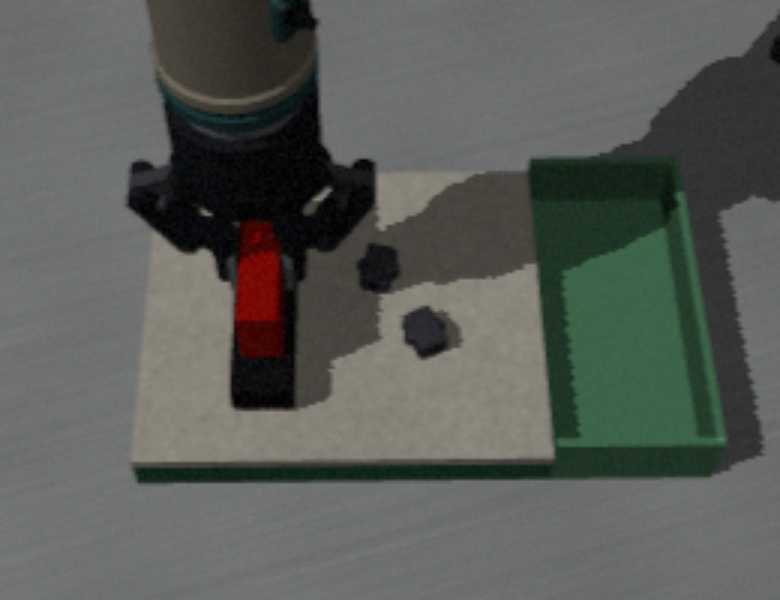

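The scraper is square to the board, just above it and behind both chips, which sit at crop px (378,267) and (425,332). The foot spans both. I'll lower it to feel for contact.

```bash
python3 -m creep '[{"dx":0,"dy":0,"dz":-0.006,"rx":0,"ry":0,"rz":0,"grip":1},{"dx":0,"dy":0,"dz":-0.012,"rx":0,"ry":0,"rz":0,"grip":1},{"dx":0,"dy":0,"dz":-0.015,"rx":0,"ry":0,"rz":0,"grip":1},{"dx":0,"dy":0,"dz":-0.015,"rx":0,"ry":0,"rz":0,"grip":1},{"dx":0,"dy":0,"dz":-0.015,"rx":0,"ry":0,"rz":0,"grip":1}]'
```

```text
clock: 4.68
eef_pos: [579.4, -62.6, 66.0]
tool_rot: [-3.141, -0.001, -0.28]
force: [-3.4, 0.5, 8.3]
width: 23.2
gripper_force: 61.1
```

Contact is at about 10 N. I'll raise it 1 mm and sweep.

```bash
python3 -m creep '[{"dx":0.005,"dy":0.017,"dz":0.003,"rx":0,"ry":0,"rz":0,"grip":1},{"dx":0.018,"dy":0.063,"dz":0.003,"rx":0,"ry":0,"rz":0,"grip":1},{"dx":0.035,"dy":0.122,"dz":0.003,"rx":0,"ry":0,"rz":0,"grip":1},{"dx":0.052,"dy":0.181,"dz":0.003,"rx":0,"ry":0,"rz":0,"grip":1},{"dx":0.069,"dy":0.24,"dz":0.003,"rx":0,"ry":0,"rz":0,"grip":1}]'
```

```text
clock: 5.3
eef_pos: [607.4, 35.2, 66.0]
tool_rot: [3.141, -0.001, -0.279]
force: [-0.3, -2.1, 1.3]
width: 23.0
gripper_force: 60.3
```

```bash
python3 -m creep '[{"dx":0.01,"dy":0.034,"dz":0,"rx":0,"ry":0,"rz":0,"grip":1},{"dx":0.02,"dy":0.068,"dz":0,"rx":0,"ry":0,"rz":0,"grip":1},{"dx":0.03,"dy":0.103,"dz":0,"rx":0,"ry":0,"rz":0,"grip":1},{"dx":0.039,"dy":0.137,"dz":0,"rx":0,"ry":0,"rz":0,"grip":1},{"dx":0.039,"dy":0.137,"dz":0,"rx":0,"ry":0,"rz":0,"grip":1}]'
python3 - <<'E'
import cv2
from cell import get_image,ctrl
im=get_image("scene")[180:380,200:460,::-1];cv2.imwrite("pics/s4.png",cv2.resize(im,None,fx=3,fy=3))
E
```

```text
clock: 5.92
eef_pos: [623.2, 91.3, 66.0]
tool_rot: [-3.139, -0.001, -0.278]
force: [0.2, 2.9, 2.9]
width: 23.2
gripper_force: 60.6
```

View pics/s4.png

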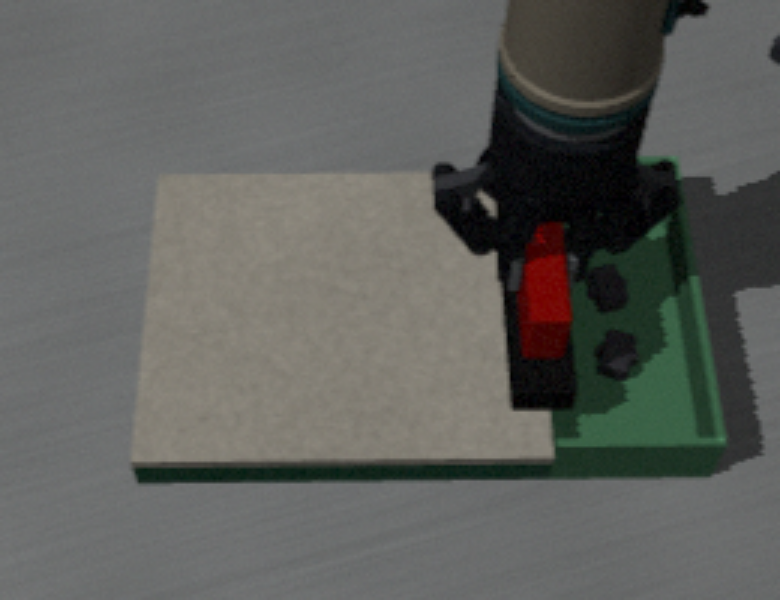

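Both chips lie in the tray, at crop px (607,288) and (617,355). Next I back the scraper to mid-board, set it down and release.

```bash
python3 -m creep '[{"dx":-0.01,"dy":-0.035,"dz":0.004,"rx":0,"ry":0,"rz":0,"grip":1},{"dx":-0.035,"dy":-0.122,"dz":0.004,"rx":0,"ry":0,"rz":0,"grip":1},{"dx":-0.06,"dy":-0.209,"dz":0.004,"rx":0,"ry":0,"rz":0,"grip":1},{"dx":-0.076,"dy":-0.264,"dz":0.002,"rx":0,"ry":0,"rz":0,"grip":1},{"dx":-0.076,"dy":-0.264,"dz":-0.002,"rx":0,"ry":0,"rz":0,"grip":1}]'
```

```text
clock: 6.6
eef_pos: [589.8, -23.5, 66.0]
tool_rot: [3.137, 0.001, -0.286]
force: [-9.0, -8.5, 21.8]
width: 23.2
gripper_force: 63.1
```

```bash
python3 -m creep '[{"dx":0,"dy":0,"dz":0,"rx":0,"ry":0,"rz":0,"grip":1},{"dx":0,"dy":0,"dz":0,"rx":0,"ry":0,"rz":0,"grip":-1},{"dx":0,"dy":0,"dz":0,"rx":0,"ry":0,"rz":0,"grip":-1},{"dx":0,"dy":0,"dz":0,"rx":0,"ry":0,"rz":0,"grip":-1},{"dx":0,"dy":0,"dz":0,"rx":0,"ry":0,"rz":0,"grip":-1}]'
```

```text
clock: 7.22
eef_pos: [591.8, -17.0, 64.8]
tool_rot: [-3.142, 0.0, -0.279]
force: [0.0, 0.2, 0.1]
width: 85.3
gripper_force: 0.0
```

Released. Now straight up, then a check.

```bash
python3 -m creep '[{"dx":0,"dy":0,"dz":0.08,"rx":0,"ry":0,"rz":0,"grip":-1},{"dx":0,"dy":0,"dz":0.2,"rx":0,"ry":0,"rz":0,"grip":-1},{"dx":0,"dy":0,"dz":0.35,"rx":0,"ry":0,"rz":0,"grip":-1},{"dx":0,"dy":0,"dz":0.4,"rx":0,"ry":0,"rz":0,"grip":-1},{"dx":0,"dy":0,"dz":0.4,"rx":0,"ry":0,"rz":0,"grip":-1}]'
python3 - <<'E'
import cv2
from h import *
from cell import get_image,get_calibration
i0=get_image("scene")[:,:,::-1].copy();im=i0[150:380,200:480];cv2.imwrite("pics/s5.png",cv2.resize(im,None,fx=2.5,fy=2.5))
b,g,r=[i0[...,k].astype(int) for k in range(3)];c=get_calibration("scene")
for q in blobs((r>90)&(g<50)&(b<60))[:1]: print(rect(ray(c,q,100)))
E
```

```text
clock: 7.85
eef_pos: [592.9, -17.2, 226.6]
tool_rot: [-3.14, -0.004, -0.279]
force: [-0.5, 0.4, -0.6]
width: 85.0
gripper_force: 0.0
(array([591. , -22.3]), array([96.3, 21.1]), -16.72)
```

View pics/s5.png

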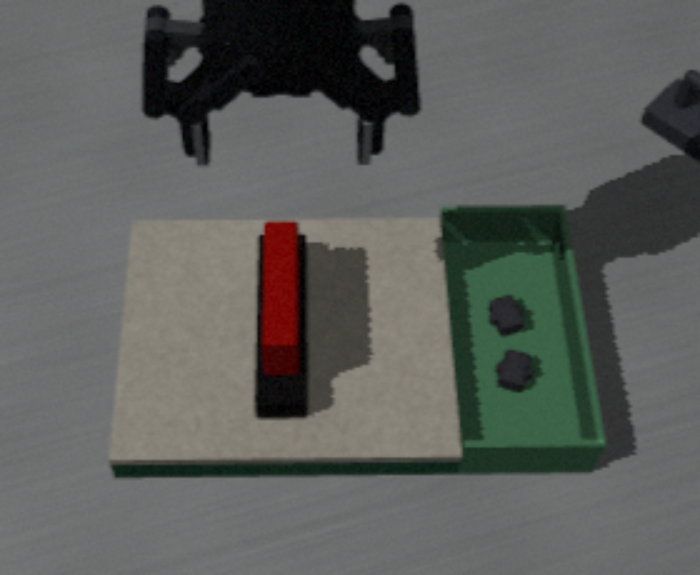

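The scraper stands upright on the middle of the board at crop px (281,310). Both chips are flat in the tray at (507,315) and (516,370), and the gripper is clear.

```bash
python3 -c "
from cell import ctrl
print(ctrl.finish_job())"
```

```text
the job is handed in; nothing more can be done
None
```

I swept both chips into the green tray with the scraper, left it standing upright and released on the white board, and handed the job in at about 8 s; the hand-in gave no verdict.

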